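# Feel for the chest's hidden release and hold it down

## Task

The lid of the grey tool chest is held by a release hidden in a notch of the raised steel edge on top of the chest. With the fingers shut, put the fingertips on top of that edge at its left end (as the robot sees it), run them along the edge until they find the notch, then press the release inside the notch fully down and keep it down: finish while still holding it, with the lid ajar. Do not touch the lid itself, and leave every other thing where it stands.

Things in the scene. Friction and masses are not known exactly. Their poses are not given: they have to be found in the camera images.
- chest: a fixed grey steel tool chest, 270 mm deep (x), 500 mm wide (y), flat deck 120 mm above the bench. Origin: on the bench under the middle of the raised edge; x points away from the robot, y to the left along the edge, z up; front face at x = -30 mm. Behind the edge, from x = 52 mm on, lies the lid, 334 mm wide, 168 mm deep, flush with the deck, hinged at its far side.
- edge_left_end (a point): mid-width of the top of the raised edge, at its very left end. The edge is a straight, rigid steel bar along the chest's y, 380 mm long, 24 mm wide, its flat top 18 mm above the deck (138 mm above the bench). Its first 30 mm from here are the left end to start from.
- edge_right_end (a point): the same point at the very right end of the edge. The edge has ONE notch, cut right across the bar down to the deck, 44 mm long; its place is not given: its centre lies anywhere from 134 to 240 mm from the left end. Elsewhere the top is flat.
- release (a joint): how far the release is pressed: 0 up, 0.010 m fully down. It is a steel key filling the notch's floor (40 mm along the edge, 22 mm across), its top 6 mm below the edge's top when up, 16 mm below when fully down. It moves straight down, takes about 5 N to start and 8 N at full travel, springs back when let go, and raises the lid as it goes down.
- lid (a joint): opening of the lid about its hinge at the far side: 0 shut, 0.13 rad (its near side 22 mm up) with the release fully down; driven by the release
- lid_handle (a point): middle of the bar handle on the lid, 26 mm above the lid's top; not to be touched
- socket: a loose steel wrench socket, 26 mm across, 36 mm tall, standing on the chest's deck beyond the right end of the edge; origin: centre of its underside
- jar: a loose small glass jar, 48 mm across, 55 mm tall, on the right part of the chest's deck beside the lid; origin: centre of its underside
- tape: a loose roll of tape lying flat, 64 mm across, 22 mm tall, on the left part of the chest's deck beside the lid; origin: centre of its underside
- spray_can: a loose spray can, 60 mm across, 170 mm tall, standing on the bench to the right of the chest; origin: centre of its underside

How it is judged:
By the outcome, as a careful person would: the job done as asked, in the order asked, and still so for the second after the job is handed in, while the arm keeps its last pose, push and grip.
It also fails if it takes over 48 s, if anything falls off the work surface, if the arm or the gripper's body presses on something with over 40 N, if the wrist force passes 120 N, or if a joint passes its speed limit or range.

## Robot

A 6-joint arm with a two-finger parallel gripper is mounted at the origin on the work surface. World frame = base frame: x ahead of the robot, y to its left, z up, the work surface at z = 0. Lengths are in m, angles in rad, forces in N, time in s.
With the tool pointing down it reaches from about 0.325 to 0.9 m from the base axis. Payload 6.1 kg.
Tool frame: the origin (TCP) lies at the very end of the fingers, on their centre line; the grasp point (between the pads) lies 19 mm behind it (manip.grip_depth is the distance from the TCP to the grasp point, in m); z points along the fingers, y is the line along which they close (so a half turn about z gives the same grasp; the last joint's range is limited). The gripper opens to 87 mm and grips with 3 to 60 N. Pads are 19 mm wide; open, the fingers measure 117 mm over their backs; the gripper's body (75 mm by 190 mm) begins 51 mm behind the grasp point.
Start: joints at [1.147, 0.22, 1.526, -0, 1.395, -0.126], TCP at [0.183, 0.597, 0.223] pointing down, gripper open.
Joint ranges: [-2.98, 2.98], [-0.91, 2.08], [0.09, 2.57], [-1.24, 4.39], [0.2, 2.65], [-2.68, 2.68]. Speed limits (rad/s): [2.57, 2.57, 3.01, 3.14, 3.14, 3.14].

## Interface

Orientations are given as a unit quaternion [w, x, y, z].
In Python, from cell import manip gives the robot as it stands.
- The arm moves only by the shell command python3 -m handwheel 'ROWS' [OPENING] [FORCE]. ROWS is JSON, a list of rows, each a list of 6 numbers: the shift along the tool's x, y, z in units of 50 mm (1.0 is 50 mm), then the turn, a rotation vector about the tool's x, y, z in degrees. In form: [[dx, dy, dz, rx, ry, rz], ...]. A call has 1 to 12 rows; each row shifts and turns the commanded pose from where the row before left it, along the tool's axes as they then stand; what a row does not reach is not made up. A row lasts 1/10 s, in which the tool goes at most 50 mm and 8.59 degrees, less where a joint would pass 70% of its speed; a pose out of reach is approached as far as the arm can. A call is refused whole if a number of a shift passes 1 or a number of a turn 8.59, either way. A call with a gripper value outside its range is refused whole. OPENING is the finger opening in mm, from 0 to 87, set as the call begins (- or left out, the last holds). The fingers move at their own pace and stop on an object; FORCE is the grip in N (left out, the last holds). Time passes only in rows, so rows that do not move let the fingers close. It gives the time, the measured TCP pose, the force, the opening and the grip force at its end, in the units of the state.
- manip.read_state(): the state, without advancing time (a new reading comes with each control period).
- manip.snapshot(name): name is "scene" or "top" or "wrist"; returns the picture (420x560x3 uint8, red, green, blue); there is no depth.
- manip.camera_info(name): a dict with "fovy" (degrees; the focal length in pixels is half the picture's height over the tangent of half this angle, whatever the lens; pixels are square), "cx", "cy" (the principal point, pixels), "k1" (the pictures are not rectified: a ray, as slopes to the right and down, at radius r is drawn at 1 + k1 r^2 times it, then the intrinsics apply), "camera_from_world" (4x4, takes a point from world to camera coordinates); the wrist camera has in their place "hand_eye" (4x4, takes a point from camera to tool coordinates, whose origin is the TCP and whose axes are the flange's). Camera axes: x right, y up, looking along -z (the intrinsics and any distortion apply to the point x, -y, -z); pixel columns grow to the right and rows downward; lengths in m; the calibration is good to about 2 mm. A picture is of the moment at which its call begins: read the wrist's pose just before it. camera_info takes no time and is no camera call.
- manip.finish_job(): hands the job in; it is judged then, once.
The state is a dict: "clock": time; "q": joint angles; "joint_velocities": joint speeds; "joint_efforts": joint torques, N m; "position": TCP position; "ee_rot": TCP orientation; "force": force on the tool from outside, world axes, zero at the start; "torque": the same for the moment, N m; "opening": finger opening in m; "gripper_force": force on a finger pad.
Only numpy, scipy, OpenCV 4.12 (cv2) and the standard library are available. Lean on these libraries where they do the work, as an engineer would, in place of code of your own. Each camera call takes 0.05 s, during which the arm holds its last target. There are 200 camera calls.

## Working session

There is one attempt and no reset: what is moved stays moved. The work goes in short steps, Python scripts to look and compute and a shell command to move; the robot and the scene stay as the last step left them, time stands still between calls to the robot, and variables do not carry over. Pictures are saved under pics/ and viewed, at most 10 in all, crops included, and the job is handed in when it is done.

```bash
mkdir -p pics; ls
python3 - <<'E'
from cell import manip
import cv2,json
s=manip.read_state(); print({k:s[k] for k in("clock","position","ee_rot","force","opening")})
for n in("scene","top"):
    cv2.imwrite(f"pics/{n}0.png",manip.snapshot(n)[:,:,::-1])
    print(n,manip.camera_info(n))
print(manip.camera_info("wrist"))
E
```

```text
pics
{'clock': 0.0, 'position': array([0.18313239, 0.59691563, 0.22143253]), 'ee_rot': array([-2.80583618e-04,  1.48349995e-01,  9.88934441e-01, -9.33433238e-04]), 'force': array([-0.08635477, -0.2925338 ,  0.12921998]), 'opening': 0.08677329386930543}
scene {'fovy': 56.02022345370082, 'cx': 281.4254813823924, 'cy': 207.8935101032975, 'k1': 0.030794140275885618, 'camera_from_world': array([[-0.65655756,  0.75414785, -0.01389915,  0.46460077],
       [-0.65064555, -0.55693485,  0.51622082,  0.3108624 ],
       [ 0.3815659 ,  0.3479721 ,  0.85634274, -1.24223546],
       [ 0.        ,  0.        ,  0.        ,  1.        ]])}
top {'fovy': 56.7806639134959, 'cx': 281.41317109107814, 'cy': 208.18485859618522, 'k1': -0.003746202195430013, 'camera_from_world': array([[-7.81351128e-02, -9.96942388e-01, -8.82549630e-04,
        -3.93057748e-02],
       [ 9.75029466e-01, -7.66022209e-02,  2.08445773e-01,
        -6.48010827e-01],
       [-2.07876032e-01,  1.54264220e-02,  9.78033528e-01,
        -8.40985230e-01],
       [ 0.00000000e+00,  0.00000000e+00,  0.00000000e+00,
         1.00000000e+00]])}
{'fovy': 64.80588437027367, 'cx': 273.3961653460981, 'cy': 205.98152226296182, 'k1': -0.07928166224099308, 'hand_eye': array([[ 6.11401299e-04,  9.68727183e-01,  2.48127529e-01,
         6.79589857e-02],
       [ 9.99999519e-01, -4.01927049e-04, -8.94875906e-04,
         3.50220139e-04],
       [-7.67161450e-04,  2.48127957e-01, -9.68726963e-01,
        -1.62393948e-01],
       [ 0.00000000e+00,  0.00000000e+00,  0.00000000e+00,
         1.00000000e+00]])}
```

View pics/top0.png

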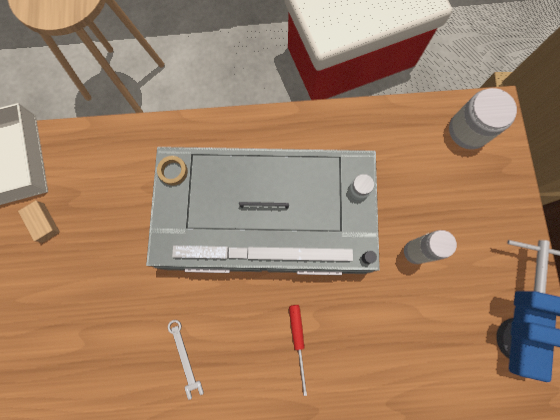

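View pics/scene0.png

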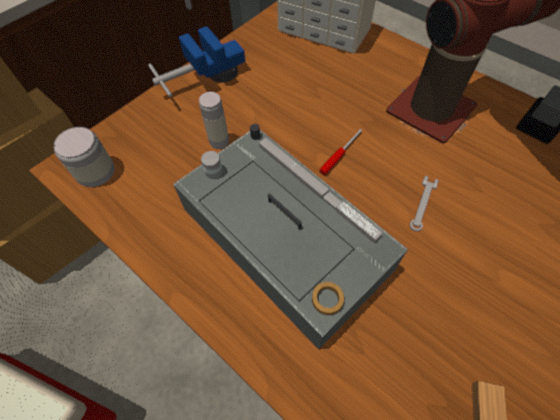

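The top view shows the bright edge from about (173,252) to (352,255), with a notch-like patch near (238,253). The socket stands at (370,258), the tape at (172,170), and the jar at (362,186). I'll zoom in on the edge and cast rays.

```bash
cat > h.py <<'E'
import numpy as np, cv2
from cell import manip
from scipy.spatial.transform import Rotation as R
def ray(name,px,T=None):
    c=manip.camera_info(name); f=210/np.tan(np.radians(c["fovy"]/2))
    d=(np.array(px,float)-[c["cx"],c["cy"]])/f
    u=cv2.undistortPoints(np.array([[px]],float),np.array([[f,0,c["cx"]],[0,f,c["cy"]],[0,0,1]]),np.array([c["k1"],0,0,0]))[0,0]
    if T is None: T=np.linalg.inv(c["camera_from_world"])
    return T[:3,3],T[:3,:3]@np.array([u[0],-u[1],-1])
def onz(name,px,z,T=None):
    o,v=ray(name,px,T); return o+v*(z-o[2])/v[2]
def wristT(s):
    T=np.eye(4);q=s["ee_rot"];T[:3,:3]=R.from_quat([q[1],q[2],q[3],q[0]]).as_matrix();T[:3,3]=s["position"]
    return T@manip.camera_info("wrist")["hand_eye"]
E
python3 - <<'E'
from h import *
a=cv2.imread("pics/top0.png");b=cv2.imread("pics/scene0.png")
x=cv2.resize(a[235:285,145:385],None,fx=3.3,fy=3.3,interpolation=cv2.INTER_CUBIC)
y=cv2.resize(b[115:255,235:415],None,fx=3,fy=3,interpolation=cv2.INTER_CUBIC)
o=np.zeros((x.shape[0]+y.shape[0],800,3),np.uint8);o[:x.shape[0],:x.shape[1]]=x;o[x.shape[0]:,:y.shape[1]]=y
cv2.imwrite("pics/crop.png",o)
for p in[(173,252),(352,255),(238,253)]:print(onz("top",p,.138))
E
```

```text
[0.55190741 0.14635213 0.138     ]
[ 0.51616316 -0.22888084  0.138     ]
[0.53911332 0.00987796 0.138     ]
```

View pics/crop.png

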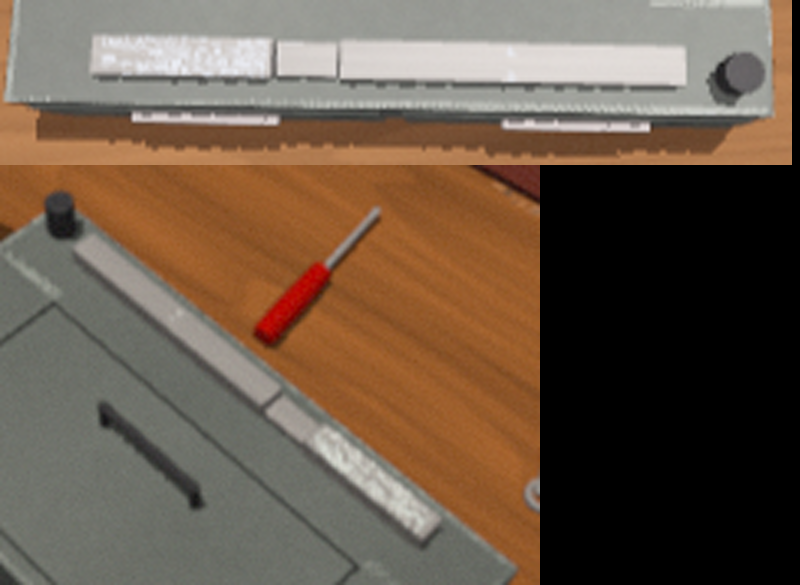

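The crops confirm one notch, at about 138 mm from the left end (top-view columns 228–248), between a scuffed left section and a smooth right one. The chest is yawed about −5.4°. I'll turn the tool so its closing axis lies along the edge, shut the fingers and travel at height.

```bash
python3 -m handwheel '[[0,0,0,0,0,-5.8],[0,0,0,0,0,-5.8],[-0.6,-0.62,0,0,0,0],[-0.6,-0.62,0,0,0,0],[-0.6,-0.62,0,0,0,0],[-0.6,-0.62,0,0,0,0],[-0.6,-0.62,0,0,0,0],[-0.6,-0.62,0,0,0,0],[-0.6,-0.62,0,0,0,0],[-0.6,-0.62,0,0,0,0],[-0.6,-0.62,0,0,0,0],[-0.6,-0.62,0,0,0,0]]' 0 20
python3 -m handwheel '[[-0.55,-0.6,0,0,0,0],[-0.55,-0.6,0,0,0,0],[-0.55,-0.6,0,0,0,0],[-0.55,-0.58,0,0,0,0],[0,0,0,0,0,0],[0,0,0,0,0,0]]'
python3 - <<'E'
from h import *
s=manip.read_state(); T=wristT(s)
cv2.imwrite("pics/w1.png",manip.snapshot("wrist")[:,:,::-1])
print(s["clock"],s["position"],s["ee_rot"],s["force"],s["opening"]); np.save("w1.npy",T)
E
```

```text
clock: 1.3
position: [0.4531, 0.2587, 0.2223]
ee_rot: [-0.0, 0.048, 0.999, -0.0]
force: [1.0, 0.8, -0.9]
opening: 0.0029
gripper_force: 0.0
clock: 1.9
position: [0.5506, 0.1307, 0.2218]
ee_rot: [-0.001, 0.049, 0.999, 0.0]
force: [-0.6, -0.9, -0.5]
opening: 0.0003
gripper_force: 0.0
1.9 [0.55055938 0.13065324 0.22180316] [-8.09911102e-04  4.87244709e-02  9.98811927e-01  6.66013406e-05] [-0.58226538 -0.85828478 -0.52389153] 0.00034847748051508874
```

View pics/w1.png

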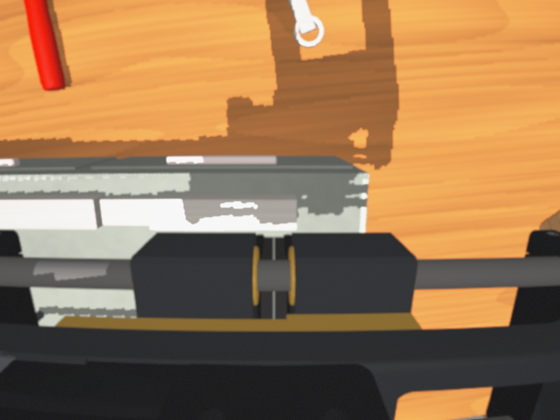

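The wrist view shows the edge at rows 197–228, with its left end near column 297 and a notch wall at column 98. The fingertips are near column 274.

Run:
```python
from h import *
T=np.load("w1.npy")
for p in[(297,197),(297,228),(98,198),(98,228),(10,199),(10,228),(185,198)]:print(p,onz("wrist",p,.138,T).round(4))
g=cv2.cvtColor(cv2.imread("pics/w1.png"),cv2.COLOR_BGR2GRAY)
for c in(20,60,140,230,280):print(c,g[185:240,c])
print(g[205:215:9,80:310])
# tool tip projection and 15mm offsets in the scene view rays: triangulate ends
for nm,a,b in(("L",(172.6,251.5),(235+430/3,115+367/3)),("R",(352.9,254.6),(235+85/3,115+78/3))):
    o1,v1=ray("top",a);o2,v2=ray("scene",b)
    t=np.linalg.lstsq(np.c_[v1,-v2],o2-o1,rcond=None)[0];print(nm,o1+v1*t[0],o2+v2*t[1])
    print(onz("top",a,.138),onz("scene",b,.138))
```

```text
(297, 197) [0.5404 0.1504 0.138 ]
(297, 228) [0.5652 0.1484 0.138 ]
(98, 198) [ 0.526 -0.004  0.138]
(98, 228) [ 0.5502 -0.0097  0.138 ]
(10, 199) [ 0.5193 -0.0797  0.138 ]
(10, 228) [ 0.5433 -0.0873  0.138 ]
(185, 198) [0.5329 0.0649 0.138 ]
20 [203 202 203 202 202 191 160 129 118 118 120 122 123 134 180 230 241 242
 242 242 243 243 242 242 243 243 243 243 243 243 244 244 244 243 243 243
 243 243 243 242 242 242 240 230 214 201 200 199 198 198 196 192 187 184
 180]
60 [202 202 201 201 193 170 156 143 127 119 122 124 125 143 194 236 243 244
 244 244 244 244 244 244 244 244 244 244 244 245 245 245 245 245 245 244
 244 244 244 243 244 243 243 237 221 208 203 203 202 201 201 201 201 200
 201]
140 [211 210 211 211 210 210 210 204 185 152 127 122 127 158 222 246 247 247
 247 247 247 247 247 247 247 247 247 247 247 247 247 247 247 247 247 247
 247 247 247 246 237 218 210 210 210 210 210 211 211 212 211 211 210 211
 211]
230 [124 124 122 123 125 124 124 124 125 125 127 127 129 133 144 155 170 222
 249 248 249 236 185 165 163 165 166 165 170 209 246 249 248 247 247 247
 247 247 247 247 247 2
[... 1776 characters left out ...]
 164 165 165 165 164 165 165 166 167 170 172 171
  170 170 171 171 173 187 209 205 184 167 165 166 166 167 167 167 166 166
  167 171 171 172 172 172 171 174 188 204 203 181 168 168 168 169 168 169
  169 169 168 169 169 169 168 169 169 169 169 169 169 168 169 169 169 170
  168 168 170 169 169 168 169 169 168 169 168 170 169 169 169 171 168 164
  150 135 156 191 205 205 204 204 204 205 203 196 187 192]]
L [0.55379442 0.14889887 0.13165406] [0.55340824 0.14953434 0.1317803 ]
[0.55302716 0.14717196 0.138     ] [0.55682903 0.15037763 0.138     ]
R [ 0.51717942 -0.23168055  0.1336886 ] [ 0.51434834 -0.22723371  0.13263019]
[ 0.51684846 -0.23086507  0.138     ] [ 0.51757482 -0.22390148  0.138     ]
```

Wrist, top and scene views agree: the left end is near (0.553, 0.148), the edge direction is (0.094, 0.995) and the notch centre is near y ≈ 0.010. I'll shift 3 mm left and descend, making the last few mm slow.

```bash
python3 -m handwheel '[[-0.02,0.06,0.3,0,0,0],[0,0,0.4,0,0,0],[0,0,0.4,0,0,0],[0,0,0.3,0,0,0],[0,0,0.1,0,0,0],[0,0,0.06,0,0,0],[0,0,0,0,0,0],[0,0,0,0,0,0]]'
python3 -m handwheel '[[0,0,0.04,0,0,0],[0,0,0.04,0,0,0],[0,0,0,0,0,0]]'
```

```text
clock: 2.75
position: [0.5526, 0.1344, 0.1455]
ee_rot: [0.001, 0.048, 0.999, 0.0]
force: [0.4, -0.3, 0.4]
opening: 0.0004
gripper_force: 0.0
clock: 3.05
position: [0.5519, 0.1342, 0.1404]
ee_rot: [-0.0, 0.048, 0.999, -0.0]
force: [0.9, -0.2, -0.4]
opening: 0.0004
gripper_force: 0.0
```

```bash
python3 -m handwheel '[[0,0,0.02,0,0,0],[0,0,0.02,0,0,0],[0,0,0,0,0,0]]'
python3 -m handwheel '[[0,0,0.01,0,0,0],[0,0,0.01,0,0,0],[0,0,0,0,0,0]]'
```

```text
clock: 3.35
position: [0.552, 0.1343, 0.1385]
ee_rot: [-0.0, 0.048, 0.999, 0.0]
force: [-0.7, 1.3, 0.4]
opening: 0.0003
gripper_force: 0.0
clock: 3.65
position: [0.552, 0.1343, 0.1384]
ee_rot: [0.0, 0.048, 0.999, -0.0]
force: [-3.0, -0.2, 5.9]
opening: 0.0003
gripper_force: 2.9
```

Contact: z 0.1384 m, 5.9 N up. Sliding right along the edge now.

```bash
python3 -m handwheel '[[0,-0.05,0,0,0,0],[0,-0.08,0,0,0,0],[0,-0.08,0,0,0,0],[0,-0.08,0,0,0,0],[0,-0.08,0,0,0,0],[0,-0.08,0,0,0,0]]'
```

```text
clock: 4.25
position: [0.5506, 0.1121, 0.1384]
ee_rot: [0.001, 0.048, 0.999, 0.001]
force: [0.6, 3.9, 5.4]
opening: 0.0004
gripper_force: 2.7
```

```bash
python3 -m handwheel '[[0,-0.08,0,0,0,0],[0,-0.08,0,0,0,0],[0,-0.08,0,0,0,0],[0,-0.08,0,0,0,0],[0,-0.08,0,0,0,0],[0,-0.08,0,0,0,0],[0,-0.08,0,0,0,0],[0,-0.08,0,0,0,0],[0,-0.08,0,0,0,0],[0,-0.08,0,0,0,0]]'
python3 -m handwheel '[[0,-0.08,0,0,0,0],[0,-0.08,0,0,0,0],[0,-0.08,0,0,0,0],[0,-0.08,0,0,0,0],[0,-0.08,0,0,0,0],[0,-0.08,0,0,0,0]]'
```

```text
clock: 5.25
position: [0.5468, 0.0723, 0.1384]
ee_rot: [0.001, 0.048, 0.999, 0.001]
force: [0.4, 3.7, 5.0]
opening: 0.0008
gripper_force: 2.8
clock: 5.85
position: [0.5445, 0.0484, 0.1384]
ee_rot: [0.001, 0.048, 0.999, 0.001]
force: [0.1, 5.5, 5.5]
opening: 0.0006
gripper_force: 2.9
```

```bash
python3 -m handwheel '[[0,-0.08,0,0,0,0],[0,-0.08,0,0,0,0],[0,-0.08,0,0,0,0],[0,-0.08,0,0,0,0],[0,-0.08,0,0,0,0],[0,-0.08,0,0,0,0]]'
python3 -m handwheel '[[0,-0.04,0,0,0,0],[0,-0.04,0,0,0,0],[0,-0.04,0,0,0,0]]'
python3 -m handwheel '[[0,-0.04,0,0,0,0],[0,-0.04,0,0,0,0]]'
```

```text
clock: 6.45
position: [0.5417, 0.024, 0.1378]
ee_rot: [0.0, 0.048, 0.999, -0.0]
force: [-0.4, 0.9, 0.5]
opening: 0.0001
gripper_force: 0.0
clock: 6.75
position: [0.5403, 0.0179, 0.1369]
ee_rot: [-0.001, 0.048, 0.999, -0.0]
force: [-0.2, -0.1, 0.4]
opening: 0.0001
gripper_force: 0.0
clock: 6.95
position: [0.5404, 0.0141, 0.1374]
ee_rot: [-0.0, 0.048, 0.999, -0.0]
force: [-0.3, -0.7, 0.1]
opening: 0.0004
gripper_force: 0.0
```

The push dropped to zero and the tip sank 1 mm at y ≈ 0.02, which matches the notch seen by camera. I'll centre and go down onto the key.

```bash
python3 -m handwheel '[[0,-0.06,0,0,0,0],[0,0,0.03,0,0,0],[0,0,0.03,0,0,0],[0,0,0.02,0,0,0],[0,0,0,0,0,0]]'
python3 -m handwheel '[[0,0,0.02,0,0,0],[0,0,0.02,0,0,0],[0,0,0,0,0,0]]'
```

```text
clock: 7.45
position: [0.54, 0.0115, 0.1333]
ee_rot: [-0.0, 0.048, 0.999, 0.0]
force: [-0.2, 0.3, -0.3]
opening: 0.0005
gripper_force: 0.0
clock: 7.75
position: [0.5403, 0.0114, 0.1319]
ee_rot: [0.0, 0.048, 0.999, 0.0]
force: [-1.9, 0.8, 3.2]
opening: 0.0005
gripper_force: 2.2
```

```bash
python3 -m handwheel '[[0,0,0.03,0,0,0],[0,0,0.03,0,0,0],[0,0,0.03,0,0,0],[0,0,0.03,0,0,0],[0,0,0.03,0,0,0],[0,0,0,0,0,0]]'
python3 -m handwheel '[[0,0,0.02,0,0,0],[0,0,0.02,0,0,0],[0,0,0.02,0,0,0],[0,0,0,0,0,0],[0,0,0,0,0,0]]'
```

```text
clock: 8.35
position: [0.5404, 0.0114, 0.1242]
ee_rot: [0.0, 0.048, 0.999, 0.0]
force: [-1.9, 0.3, 5.0]
opening: 0.0005
gripper_force: 3.0
clock: 8.85
position: [0.5404, 0.0114, 0.1223]
ee_rot: [0.0, 0.048, 0.999, 0.0]
force: [-5.3, 1.1, 11.6]
opening: 0.0005
gripper_force: 5.9
```

```bash
python3 -m handwheel '[[0,0,0.02,0,0,0],[0,0,0,0,0,0],[0,0,0,0,0,0]]'
python3 - <<'E'
from h import *
a=manip.snapshot("scene")[:,:,::-1];b=manip.snapshot("top")[:,:,::-1]
cv2.imwrite("pics/end.png",np.hstack([cv2.resize(a[100:360,150:430],(400,371)),cv2.resize(b[120:300,130:410],(400,371))]))
s=manip.read_state();print(s["clock"],s["position"],s["force"])
E
```

```text
clock: 9.15
position: [0.5405, 0.0114, 0.1222]
ee_rot: [0.0, 0.048, 0.999, -0.0]
force: [-7.7, 2.2, 17.3]
opening: 0.0006
gripper_force: 8.9
9.25 [0.54044046 0.01143003 0.12220976] [-8.3733961   0.31511997 17.57519356]
```

View pics/end.png

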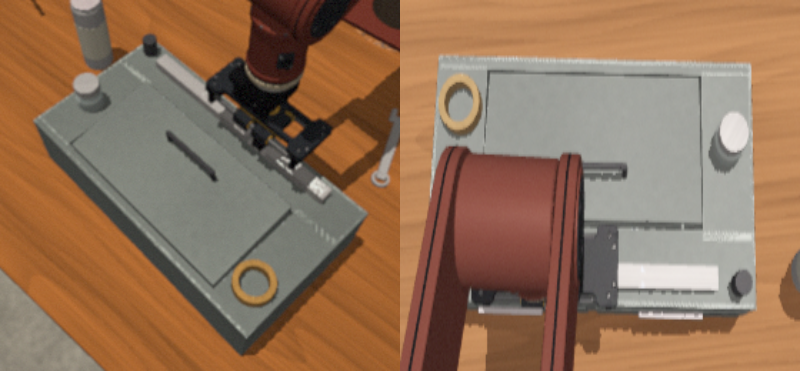

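The final picture shows the lid's near side raised, with a dark gap along it. The socket, jar and tape are in place, and the key is against its stop (z unchanged at 0.1222 m, 17.5 N).

```bash
python3 -c "
from cell import manip
print(manip.finish_job())"
```

```text
the job is handed in; nothing more can be done
None
```

I ran the shut fingers along the edge from its left end, found the notch about 138 mm along, and handed the job in while holding the release against its stop at about 17 N. The last picture shows the lid ajar and the socket, jar and tape in place.

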